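# Draw the bar tray out to its stop with the pull hook

## Task

The bar tray has been pushed too far in under the oak riser for a hand to get at it. Take up the brass pull hook, pass its arm through the eye on the tray's front and draw the tray straight out until you feel it bear firmly on the riser's rubber stop, pulling gently enough not to tear the eye and to leave the jigger, the bottle stopper and the tea light standing on it, and touching the tray with nothing but the hook. Then unhook without shoving the tray back in and lay the hook flat on the worktop in front of the sink again, leaving everything else where it stands.

Things in the scene. Friction and masses are not known exactly. Their poses are not given: they have to be found in the camera images.
- riser: oak bar riser (open-fronted shelf), fixed, pepper mill, lemon bowl and salt box on top: 260 mm wide (y), 220 deep (x), 146 high, 128 mm clear under its 18 mm top, side walls 16 mm. Origin: centre of its underside; x from the open front to the back, z up; front edge at x = -110 mm. It carries the tray's stop (see slot).
- tray: loose wooden pull-out tray, 0.4 to 0.75 kg, 162 mm long (x), 212 mm wide (y), front board 64 mm high with its face at x = -81 mm. It slides along the riser's x on the worktop between guide strips, 2 mm play a side; out is -x; plain dragging takes about 1 to 6 N. Origin: centre of its underside; x to its back, z up. Its eye is only screwed into thin wood: keep pull and knocks well under 18 N.
- eye (a point): centre of the brass eye on the middle of the tray's front: upright ring, clear hole 16 mm, wire 5 mm, hole running left-right (tray's y), 42 mm above the worktop, 22 mm in front of the front board. Axes as the tray's.
- slot (a point): middle of the slot in the riser's top (riser frame -21, 0, 146 mm). The brass thumbscrew clamped somewhere in it holds the tray's rubber stop, under the top: set anew each time, not measured. The tray meets it 43 to 115 mm out from where it starts: feel for it. The rubber yields about 0.4 mm per newton, 9 mm at most; 5 to 8 N above plain dragging is a firm pull.
- hook: loose pull hook, 0.16 kg, lying flat in front of the sink: dark wooden handle 100 mm long (x), 20 mm wide, 20 mm high, then a straight 6 mm brass rod whose end is bent square to the left (+y) as an arm. Origin: underside of the handle at its middle; x along the rod to the hooked end, z up. Rod and arm lie 10 mm above the underside. Balance point about 8 mm ahead of the origin.
- hook_grip (a point): middle of the hook's handle, 10 mm above its underside: the place to grip, across the 20 mm width. Axes as the hook's.
- hook_arm (a point): middle of the hook's arm: 145 mm ahead of the handle's middle and 16 mm to the left of the rod's axis (hook frame 145, 16, 10 mm). This point belongs in the eye. Arm 6 mm thick.
- hook_tip (a point): end of the hook's arm: a 7.6 mm ball 31 mm to the left of the rod's axis (hook frame 145, 31, 10 mm).
- jigger: brass double jigger, 44 mm across and 91 mm high, standing upright on the tray at its left; origin at the centre of its base, z up.
- stopper: brass and rubber bottle stopper, 35 mm across, 51 mm high, standing on its knob on the tray at its back left; origin at the centre of its base, z up.
- light: tea light in a metal cup, 38 mm across, 15 mm high, standing on the tray at its right; origin at the centre of its base.
- matches: matchbox 36 x 56 x 16 mm lying left of the sink; origin at its underside. A bystander.

How it is judged:
By the outcome, as a careful person would: the job done as asked, in the order asked, and still so for the second after the job is handed in, with the robot touching nothing.
It also fails if it takes over 59 s, if anything falls off the work surface, if the arm or the gripper's body presses on something with over 40 N, if the wrist force passes 120 N, or if a joint passes its speed limit or range.

## Robot

A 6-joint arm with a two-finger parallel gripper is mounted at the origin on a cart in front of the work surface, level with it; the furniture and walls round the work are solid. World frame = base frame: x ahead of the robot, y to its left, z up, the work surface at z = 0. Lengths are in m, angles in degrees, forces in N, time in s.
With the tool pointing down it reaches from about 0.25 to 0.725 m from the base axis. Payload 9.7 kg.
Tool frame: the origin (TCP) lies midway between the tips of the shut fingers; the grasp point (between the pads) lies 19 mm behind it; z points along the fingers, y is the line along which they close (so a half turn about z gives the same grasp; the last joint's range is limited). The gripper opens to 85 mm and grips with 20 to 120 N. Pads are 22 mm wide; open, the fingers measure 114 mm over their backs; the gripper's body (76 mm by 85 mm) begins 54 mm behind the grasp point. The pads swing forward as they close: fully open they stand 13 mm farther back than shut.
Start: joints at [-69.385, 4.979, 10.078, 95.1, 0, 90], TCP at [0.194, -0.515, 0.231] pointing down, gripper open.
Joint ranges: [-179.16, 179.16], [-48.56, 103.87], [-65.8, 70.77], [-126.05, 130.52], [-82.76, 87.17], [-180, 180]. Speed limits (degrees/s): [127.2, 127.2, 147.25, 180, 180, 180].

## Interface

Orientations are given as [roll, pitch, yaw] about the fixed x, y, z axes, in that order (R = Rz(yaw) Ry(pitch) Rx(roll)).
In Python, from workcell import * gives the robot as it stands.
- The arm moves only by the tool servo_tool, never from a script. Its argument "moves" is a list of rows, each a list of 4 numbers: the shift along the world's x, y, z in cm, then the turn about the world's z in rad. A call has 1 to 20 rows; each row is the pose to reach, as a shift and turn from the pose commanded when the call began; what a row does not reach only later rows make up. A row lasts 1/12 s, in which the tool goes at most 41.7 mm and 7.16 degrees, less where a joint would pass 70% of its speed; a pose out of reach is approached as far as the arm can. A call with a gripper value outside its range is refused whole. "claw" is the closure, from 0 (fully open) to 1 (shut), set as the call begins (left out, the last holds). The fingers move at their own pace and stop on an object; "force" is the grip in N (left out, the last holds). Time passes only in rows, so rows that repeat a pose let the fingers close. It gives the time, the measured TCP pose, the force, the opening and the grip force at its end, in the units of the state.
- get_obs(): the state, without advancing time (a new reading comes with each control period).
- camera(name): name is "side" or "top" or "wrist"; returns the picture (384x512x3 uint8, red, green, blue); there is no depth.
- get_calibration(name): a dict with "fx", "fy", "cx", "cy" (pixels), "k1" (the pictures are not rectified: a ray, as slopes to the right and down, at radius r is drawn at 1 + k1 r^2 times it, then the intrinsics apply), "rvec" (rotation vector, rad) and "tvec" (3), from world to camera coordinates, as OpenCV has them; the wrist camera has in their place "tool_from_camera" (4x4, takes a point from camera to tool coordinates, whose origin is the TCP and whose axes are the flange's). Camera axes: x right, y down, z forward; pixel columns grow to the right and rows downward; lengths in m; the calibration is good to about 2 mm. A picture is of the moment at which its call begins: read the wrist's pose just before it. get_calibration takes no time and is no camera call.
- job_done(): hands the job in; it is judged then, once.
The state is a dict: "time": time; "q": joint angles; "qd": joint speeds; "joint_efforts": joint torques, N m; "ee_pos": TCP position; "tcp_rot": TCP orientation; "wrist_force": force on the tool from outside, world axes, zero at the start; "torque": the same for the moment, N m; "opening": finger opening in m; "grasp_force": force on a finger pad.
Only numpy, scipy, OpenCV 4.12 (cv2) and the standard library are available. Lean on these libraries where they do the work, as an engineer would, in place of code of your own. Each camera call takes 0.05 s, during which the arm holds its last target. There are 200 camera calls.

## Working session

There is one attempt and no reset: what is moved stays moved. The work goes in short steps, Python scripts to look and compute and a tool call to move; the robot and the scene stay as the last step left them, time stands still between calls to the robot, and variables do not carry over. Pictures are saved under pics/ and viewed, at most 11 in all, crops included, and the job is handed in when it is done.

Besides the shell and the picture viewer there is one more tool, called by a JSON object that holds its "fn" and its "kwargs", one argument or row to a line. servo_tool: Moves the arm, as the interface text tells. Its arguments: {"type":"object","properties":{"moves":{"type":"array","items":{"type":"array","items":{"type":"number"}}},"claw":{"type":"number"},"force":{"type":"number"}},"required":["moves"]}

```bash
mkdir -p pics; ls
python3 - <<'E'
from workcell import *
import cv2, numpy as np
o=get_obs(); print(o)
for n in ["side","top","wrist"]:
    im=camera(n); cv2.imwrite(f"pics/{n}0.png",im[:,:,::-1])
    print(n,get_calibration(n))
a=cv2.imread("pics/top0.png");cv2.imwrite("pics/top0b.png",cv2.resize(a,(800,600)))
E
```

```text
pics
{'time': 0.0, 'q': array([-6.93857094e+01,  5.01040614e+00,  1.00342684e+01,  9.50994414e+01,
       -2.56488453e-03,  9.00009274e+01]), 'qd': array([-0.00640707, -0.04639295,  0.07760453, -0.12476336,  0.04081946,
       -0.07245795]), 'joint_efforts': array([-8.91180862e-04, -5.20385993e+01,  4.64802468e+01,  1.64211768e-02,
        4.14009332e-05,  1.84738028e-06]), 'ee_pos': array([ 0.19354821, -0.51457319,  0.23058807]), 'tcp_rot': array([-1.79924421e+02,  2.56610558e-03,  2.06133667e+01]), 'wrist_force': array([0.25668477, 0.13113977, 0.14394851]), 'torque': array([ 0.00053241, -0.00254427,  0.01190793]), 'grasp_force': 0.0, 'opening': 0.08520841389584041}
side {'fx': 403.63648672186434, 'fy': 403.63648672186434, 'cx': 253.53474928183107, 'cy': 196.12524851529065, 'k1': -0.009108134523497706, 'rvec': array([ 0.62988692, -2.47404316,  1.38984405]), 'tvec': array([0.51599383, 0.2362275 , 0.96012178])}
top {'fx': 496.27455743768, 'fy': 496.27455743768, 'cx': 248.26030224441666, 'cy': 187.85209985957425, 'k1': -0.008856797253220663, 'rvec': array([ 1.56601818, -2.12574652,  0.71835014]), 'tvec': array([0.18349486, 0.5070267 , 1.46145724])}
wrist {'fx': 286.1053201032381, 'fy': 286.1053201032381, 'cx': 254.0174940586639, 'cy': 184.69112053723495, 'k1': -0.07276289201391783, 'tool_from_camera': array([[ 2.37678249e-04, -9.56359114e-01, -2.92193751e-01,
         7.49280098e-02],
       [ 9.99999957e-01,  1.77230979e-04,  2.33344402e-04,
         2.74168499e-04],
       [-1.71375261e-04, -2.92193794e-01,  9.56359115e-01,
        -1.41618673e-01],
       [ 0.00000000e+00,  0.00000000e+00,  0.00000000e+00,
         1.00000000e+00]])}
```

View pics/top0b.png

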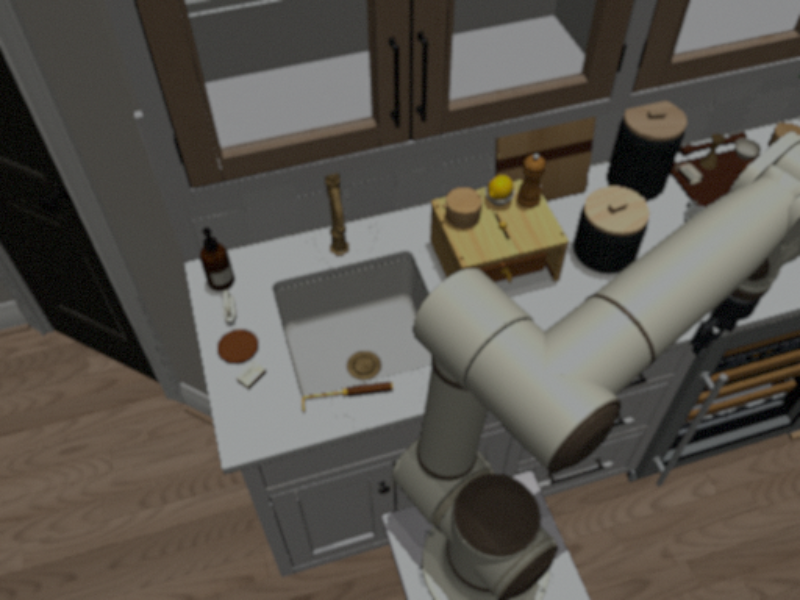

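View pics/side0.png

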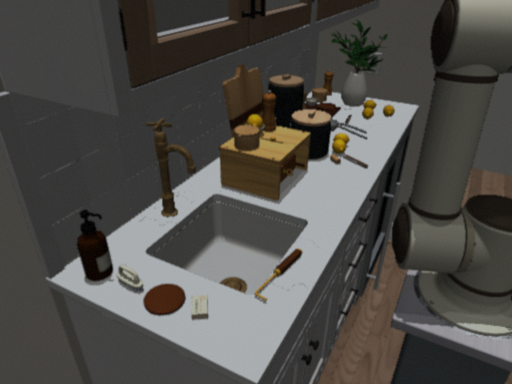

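Top view (800 px): hook lies at about (304–392, 385–410), its arm bending towards the robot; riser top at about (433–562, 180–285); matches at (252,375). The side view shows the hook at (262–300, 252–298) and the riser at (222–310, 128–190).

```bash
cat > h.py <<'E'
from workcell import *
import cv2, numpy as np
from scipy.spatial.transform import Rotation as R
def cam(n):
    o=get_obs(); im=camera(n)
    return im,pose(n,o),o
def pose(n,o=None):
    c=get_calibration(n)
    if n=="wrist":
        T=np.eye(4);T[:3,:3]=R.from_euler('xyz',o['tcp_rot'],degrees=True).as_matrix();T[:3,3]=o['ee_pos']
        return c,T@c['tool_from_camera']
    M=np.eye(4);M[:3,:3]=cv2.Rodrigues(c['rvec'])[0];M[:3,3]=c['tvec']
    return c,np.linalg.inv(M)
def ray(p,uv):
    c,T=p;K=np.array([[c['fx'],0,c['cx']],[0,c['fy'],c['cy']],[0,0,1]])
    u=cv2.undistortPoints(np.array(uv,float).reshape(-1,1,2),K,np.array([c['k1'],0,0,0])).reshape(-1,2)
    d=np.c_[u,np.ones(len(u))]@T[:3,:3].T
    return T[:3,3],d
def plane(p,uv,z):
    o,d=ray(p,uv);return o+d*((z-o[2])/d[:,2])[:,None]
def proj(p,X):
    c,T=p;M=np.linalg.inv(T);K=np.array([[c['fx'],0,c['cx']],[0,c['fy'],c['cy']],[0,0,1]])
    return cv2.projectPoints(np.array(X,float).reshape(-1,1,3),cv2.Rodrigues(M[:3,:3])[0],M[:3,3],K,np.array([c['k1'],0,0,0]))[0].reshape(-1,2)
def tri(rs):
    A=0;b=0
    for o,d in rs:
        d=d.ravel()/np.linalg.norm(d);P=np.eye(3)-np.outer(d,d);A=A+P;b=b+P@o
    return np.linalg.solve(A,b)
E
python3 - <<'E'
from h import *
p=pose("top")
s=1/1.5625
f=lambda L:np.array(L)*s
np.set_printoptions(precision=3,suppress=True)
print("handle ends, rod end, tip",plane(p,f([(347,391),(392,385),(304,400),(304,410)]),.01))
print("riser top FL BL BR FR",plane(p,f([(450,278),(433,198),(540,178),(565,238)]),.146))
im=cv2.imread("pics/top0.png")
c1=cv2.resize(im[235:275,180:265],None,fx=6,fy=6,interpolation=2)
c2=cv2.resize(im[110:195,265:375],None,fx=6,fy=6,interpolation=2)[:, :660]
v=np.zeros((600,1180,3),np.uint8)
cv2.imwrite("pics/c12.png",np.vstack([cv2.resize(c1,(660,311)),cv2.resize(c2,(660,510))])[:821] if 0 else np.vstack([cv2.resize(c1,(425,200)),cv2.resize(c2,(510,394))[:,:425]]))
E
```

```text
handle ends, rod end, tip [[0.434 0.153 0.01 ]
 [0.419 0.055 0.01 ]
 [0.44  0.247 0.01 ]
 [0.416 0.253 0.01 ]]
riser top FL BL BR FR [[ 0.562 -0.124  0.146]
 [ 0.807 -0.169  0.146]
 [ 0.792 -0.439  0.146]
 [ 0.593 -0.413  0.146]]
```

{"fn": "servo_tool", "kwargs": {
  "moves": [
    [2, 2.4, 0.4, -0.12],
    [4, 4.8, 0.8, -0.24],
    [6, 7.2, 1.2, -0.36],
    [8, 9.6, 1.6, -0.48],
    [10, 12, 2, -0.6],
    [12, 14.4, 2.4, -0.72],
    [14, 16.8, 2.8, -0.84],
    [16, 19.2, 3.2, -0.96],
    [18, 21.6, 3.6, -1.08],
    [20.5, 24, 4, -1.2],
    [20.5, 24, 4, -1.32],
    [20.5, 24, 4, -1.44],
    [20.5, 24, 4, -1.56],
    [20.5, 24, 4, -1.68],
    [20.5, 24, 4, -1.8],
    [20.5, 24, 4, -1.92],
    [20.5, 24, 4, -2.04],
    [20.5, 24, 4, -2.16],
    [20.5, 24, 4, -2.28],
    [20.5, 24, 4, -2.4]
  ]
}}

```text
time: 1.82
ee_pos: [0.1956, -0.3722, 0.2715]
tcp_rot: [-167.7, 2.6, -70.6]
wrist_force: [-0.7, 0.2, -0.0]
opening: 0.085
grasp_force: 0.0
```

{"fn": "servo_tool", "kwargs": {
  "moves": [
    [0, 0, 0, -0.12],
    [0, 0, 0, -0.24],
    [0, 0, 0, -0.36],
    [0, 0, 0, -0.48],
    [0, 0, 0, -0.6],
    [0, 0, 0, -0.72],
    [0, 0, 0, -0.84],
    [0, 0, 0, -0.96],
    [0, 0, 0, -1.1],
    [0, 0, 0, -1.1],
    [0, 0, 0, -1.1]
  ]
}}

```text
time: 2.73
ee_pos: [-0.0064, -0.3223, 0.2724]
tcp_rot: [-158.0, 4.2, -110.5]
wrist_force: [-1.0, 0.3, -0.1]
opening: 0.0853
grasp_force: 0.0
```

Run:
```python
from h import *
o=get_obs();print(o['time'],o['ee_pos'],o['tcp_rot'],o['q'])
im=camera("wrist");t=camera("top")
cv2.imwrite("pics/w1.png",im[:,:,::-1]);cv2.imwrite("pics/t1.png",t[:,:,::-1]);np.save("w1o.npy",o,allow_pickle=True)
cv2.imwrite("pics/w1b.png",cv2.resize(im[:,:,::-1],(800,600),interpolation=2))
```

```text
2.7333 [-0.00643836 -0.32231646  0.27240781] [-157.96068697    4.2382219  -110.46227297] [-110.51492126  -23.54984676  -12.52459362  105.28472771   22.0354124
  179.94335811]
```

View pics/w1b.png

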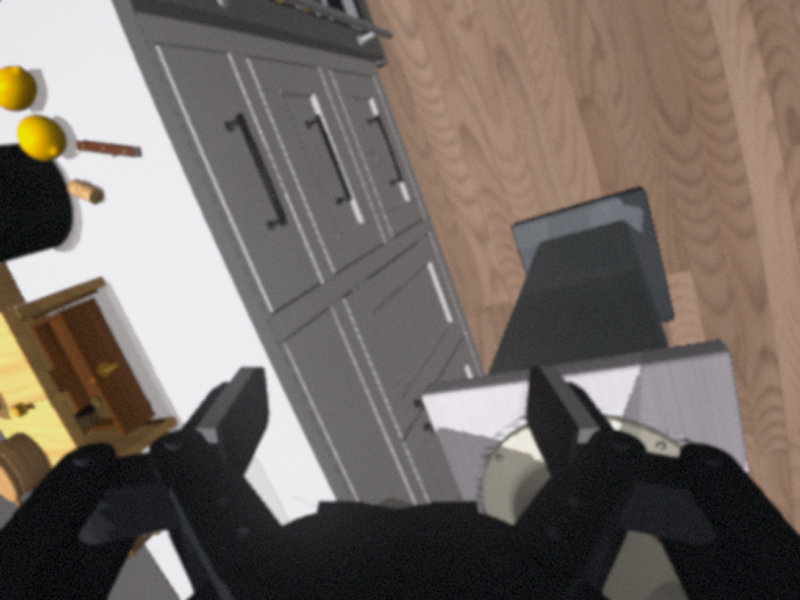

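The picture shows the riser at left (tray and eye at about (105,368)), but the turn ran joint 6 to its limit, so I have to turn the other way.

{"fn": "servo_tool", "kwargs": {
  "moves": [
    [0, 0, 0, 0.12],
    [0, 0, 0, 0.24],
    [0, 0, 0, 0.36],
    [0, 0, 0, 0.48]
  ]
}}

```text
time: 3.17
ee_pos: [-0.0056, -0.3231, 0.2727]
tcp_rot: [-158.0, 4.2, -82.4]
wrist_force: [-0.6, 0.7, -0.3]
opening: 0.0854
grasp_force: 0.0
```

{"fn": "servo_tool", "kwargs": {
  "moves": [
    [2.5, 0, 0, 0.12],
    [5, 0, 0, 0.24],
    [7.5, 0, 0, 0.36],
    [10, 0, 0, 0.48],
    [12.5, 0, 0, 0.6],
    [15, 0, 0, 0.72],
    [17.5, 0, 0, 0.84],
    [20, 0, 0, 0.96],
    [22.5, 0, 0, 1.08],
    [25, 0, 0, 1.2],
    [27.5, 0.5, 0, 1.32],
    [30, 1, 0, 1.44],
    [32.5, 2, 0, 1.56],
    [35, 3, 0, 1.68],
    [37.5, 4, 0, 1.8]
  ]
}}

```text
time: 4.42
ee_pos: [0.3712, -0.282, 0.2721]
tcp_rot: [-158.0, 4.2, 20.8]
wrist_force: [-0.5, -0.6, -0.2]
opening: 0.0852
grasp_force: 0.0
```

Run:
```python
from h import *
o=get_obs();print(o['time'],o['ee_pos'],o['tcp_rot'],o['q'])
```

```text
4.4167 [ 0.37115823 -0.28202428  0.27207683] [-157.95096039    4.20436197   20.76285351] [-41.29242854  15.46402313  23.12296717 119.12425478   6.65500879
 117.50140956]
```

{"fn": "servo_tool", "kwargs": {
  "moves": [
    [-2, -0.8, 0, 0.12],
    [-4, -1.6, 0, 0.24],
    [-6, -2.4, 0, 0.36],
    [-8, -3.2, 0, 0.48],
    [-10, -4, 0, 0.6],
    [-12, -4.8, 0, 0.72],
    [-14, -5.6, 0, 0.84],
    [-15.5, -6.4, 0, 0.96],
    [-17, -7, 0, 1.08],
    [-17, -7, 0, 1.2],
    [-17, -7, 0, 1.32],
    [-17, -7, 0, 1.44],
    [-17, -7, 0, 1.56],
    [-17, -7, 0, 1.68],
    [-17, -7, 0, 1.8],
    [-17, -7, 0, 1.92],
    [-17, -7, 0, 2.04],
    [-17, -7, 0, 2.16],
    [-17, -7, 0, 2.28],
    [-17, -7, 0, 2.4]
  ]
}}

```text
time: 6.08
ee_pos: [0.2001, -0.3526, 0.2727]
tcp_rot: [-158.0, 4.2, 158.3]
wrist_force: [-0.9, 0.3, 0.2]
opening: 0.0854
grasp_force: 0.0
```

{"fn": "servo_tool", "kwargs": {
  "moves": [
    [0, 0, 0, 0.12],
    [0, 0, 0, 0.24],
    [0, 0, 0, 0.36],
    [0, 0, 0, 0.48],
    [0, 0, 0, 0.6],
    [0, 0, 0, 0.72],
    [0, 0, 0, 0.84],
    [0, 0, 0, 0.96],
    [0, 0, 0, 1.08],
    [0, 0, 0, 1.2],
    [0, 0, 0, 1.32],
    [0, 0, 0, 1.44],
    [0, 0, 0, 1.56],
    [0, 0, 0, 1.68],
    [0, 0, 0, 1.8],
    [0, 0, 0, 1.92],
    [0, 0, 0, 2.04],
    [0, 0, 0, 2.16],
    [0, 0, 0, 2.28],
    [0, 0, 0, 2.4]
  ]
}}

```text
time: 7.75
ee_pos: [0.2389, -0.3385, 0.2715]
tcp_rot: [-160.1, 4.4, -68.5]
wrist_force: [0.7, -0.1, 1.3]
opening: 0.0853
grasp_force: 0.0
```

Run:
```python
from h import *
o=get_obs();print(o['time'],o['ee_pos'],o['tcp_rot'],o['q'])
```

```text
7.75 [ 0.2388596  -0.33854247  0.27151011] [-160.05521815    4.43747191  -68.4874147 ] [ -68.3714198   -10.1687683    -2.05205416  102.51220868   19.95371414
 -179.87696696]
```

{"fn": "servo_tool", "kwargs": {
  "moves": [
    [0, 0, 0, 0.12],
    [0, 0, 0, 0.24],
    [0, 0, 0, 0.36],
    [0, 0, 0, 0.48],
    [0, 0, 0, 0.6],
    [0, 0, 0, 0.72],
    [0, 0, 0, 0.84],
    [0, 0, 0, 0.96]
  ]
}}

```text
time: 8.42
ee_pos: [0.345, -0.2343, 0.2716]
tcp_rot: [-168.9, 5.5, -41.8]
wrist_force: [-0.3, -0.1, -0.2]
opening: 0.0856
grasp_force: 0.0
```

{"fn": "servo_tool", "kwargs": {
  "moves": [
    [0, 0, 0, 0.12],
    [0, 0, 0, 0.24],
    [0, 0, 0, 0.36],
    [0, 0, 0, 0.48],
    [0, 0, 0, 0.6],
    [0, 0, 0, 0.72],
    [0, 0, 0, 0.84],
    [0, 0, 0, 0.96]
  ]
}}

```text
time: 9.08
ee_pos: [0.3916, -0.0985, 0.2715]
tcp_rot: [-178.3, 6.7, -15.4]
wrist_force: [0.1, 0.4, -0.9]
opening: 0.0854
grasp_force: 0.0
```

{"fn": "servo_tool", "kwargs": {
  "moves": [
    [0, 0, 0, 0.12],
    [0, 0, 0, 0.17]
  ]
}}

```text
time: 9.25
ee_pos: [0.3975, -0.0587, 0.2715]
tcp_rot: [179.7, 6.8, -8.3]
wrist_force: [0.2, 0.1, -0.1]
opening: 0.0855
grasp_force: 0.0
```

Run:
```python
from h import *
o=get_obs();print(o['time'],o['ee_pos'],o['tcp_rot'],o['q'])
```

```text
9.25 [ 0.39753288 -0.058691    0.27151474] [179.73184445   6.77889142  -8.26923046] [  -8.2129019    -7.28124883    2.20362049  106.26401929   -0.2615065
 -179.94406465]
```

{"fn": "servo_tool", "kwargs": {
  "moves": [
    [0.3, 1.6, -0.5, -0.12],
    [0.6, 3.2, -1, -0.24],
    [0.9, 4.8, -1.5, -0.36],
    [1.2, 6.4, -2, -0.48],
    [1.5, 8, -2.5, -0.6],
    [1.8, 9.6, -3, -0.72],
    [2.1, 11.2, -3.5, -0.84],
    [2.4, 12.8, -4, -0.96],
    [2.7, 14.4, -4.5, -1.08],
    [3, 16.3, -5, -1.2],
    [3, 16.3, -6, -1.32],
    [3, 16.3, -7, -1.44],
    [3, 16.3, -7, -1.54],
    [3, 16.3, -7, -1.54]
  ]
}}

```text
time: 10.42
ee_pos: [0.4264, 0.1025, 0.2012]
tcp_rot: [179.7, 6.8, -97.1]
wrist_force: [-0.6, -0.5, -0.6]
opening: 0.0854
grasp_force: 0.0
```

Run:
```python
from h import *
np.set_printoptions(precision=4,suppress=True)
o=get_obs();print(o['time'],o['ee_pos'],o['tcp_rot'],o['q'])
im=camera("wrist");t=camera("top");s=camera("side")
cv2.imwrite("pics/w2.png",im[:,:,::-1]);cv2.imwrite("pics/t2.png",t[:,:,::-1]);cv2.imwrite("pics/s2.png",s[:,:,::-1]);np.save("w2o.npy",o,allow_pickle=True)
v=np.zeros((600,800,3),np.uint8)
v[:300,:400]=cv2.resize(im,(400,300));
v[:300,400:]=cv2.resize(t[100:220,230:390],(400,300),interpolation=2)
v[300:,:400]=cv2.resize(s[120:240,210:370],(400,300),interpolation=2)
v[300:,400:]=cv2.resize(t[210:330,150:310],(400,300),interpolation=2)
cv2.imwrite("pics/v2.png",v[:,:,::-1])
```

```text
10.4167 [0.4264 0.1025 0.2012] [179.7116   6.7515 -97.0675] [  9.2548 -12.5855 -10.1103  90.8481   6.5597 -73.6015]
```

View pics/v2.png

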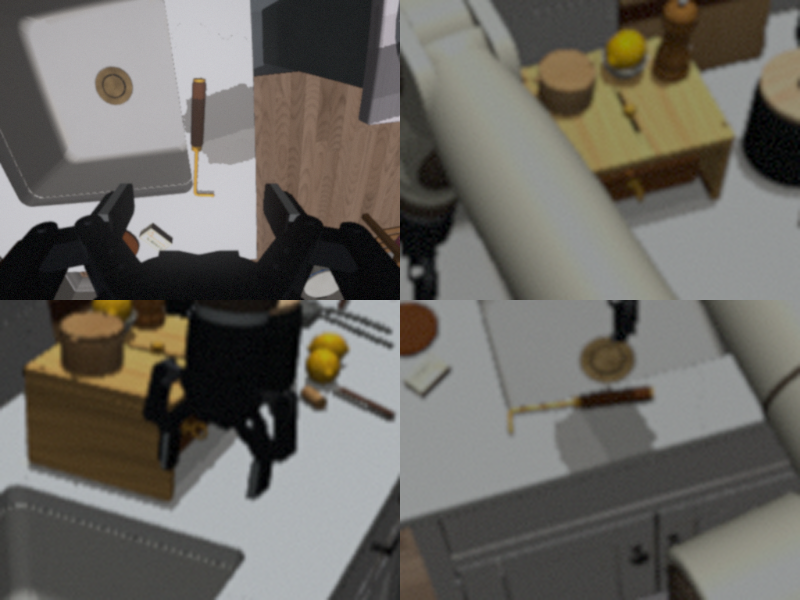

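Wrist picture (upper left, x1.28 in full pixels): hook handle from (198,80) to (197,148), rod to (195,193), arm ending at (213,194). The side view shows the gripper clear of everything; the top view shows the riser, with eye at about (636,190) in its crop.

Run:
```python
from h import *
np.set_printoptions(precision=4,suppress=True)
o=np.load("w2o.npy",allow_pickle=True).item();p=pose("wrist",o)
pt=np.array([(198,80),(197,148),(195,193),(213,194)])*1.28
print(plane(p,pt,.015))
im=cv2.imread("pics/w2.png");hsv=cv2.cvtColor(im,cv2.COLOR_BGR2HSV)
roi=np.zeros(im.shape[:2],np.uint8);roi[95:260,235:285]=1
dark=((hsv[...,2]<140)&(hsv[...,1]>90)&(roi>0)).astype(np.uint8)
brass=((hsv[...,2]>130)&(hsv[...,1]>90)&(roi>0)).astype(np.uint8)
for n,m in(("dark",dark),("brass",brass)):
    c=max(cv2.findContours(m,0,1)[0],key=cv2.contourArea);b=cv2.minAreaRect(c)
    print(n,b); X=plane(p,cv2.boxPoints(b),.015);print(X,X.mean(0))
r=np.argwhere(brass)[:,::-1]; print(r[r[:,1]>240].mean(0), r[r[:,0]>265].mean(0), r[:,0].max(),r[:,1].max(),r[:,1].min())
```

```text
[[0.4207 0.0544 0.015 ]
 [0.435  0.1573 0.015 ]
 [0.4492 0.2417 0.015 ]
 [0.4185 0.2477 0.015 ]]
dark ((254.0, 116.0), (24.0, 14.0), 90.0)
[[0.4279 0.0552 0.015 ]
 [0.4128 0.0571 0.015 ]
 [0.4158 0.0833 0.015 ]
 [0.4313 0.0814 0.015 ]] [0.4219 0.0693 0.015 ]
brass ((251.9499969482422, 221.85000610351562), (67.98896789550781, 22.768402099609375), 71.56504821777344)
[[0.4623 0.159  0.015 ]
 [0.4347 0.1527 0.015 ]
 [0.4177 0.2515 0.015 ]
 [0.4483 0.2598 0.015 ]] [0.4407 0.2057 0.015 ]
[258.4216 247.6471] [269.5385 249.2692] 273 251 101
```

{"fn": "servo_tool", "kwargs": {
  "moves": [
    [0.1, 0.4, -2, -0.02],
    [0.1, 0.4, -5, -0.02],
    [0.1, 0.4, -8, -0.02],
    [0.1, 0.4, -11, -0.02],
    [0.1, 0.4, -14, -0.02],
    [0.1, 0.4, -16.5, -0.02],
    [0.1, 0.4, -18, -0.02],
    [0.1, 0.4, -19, -0.02],
    [0.1, 0.4, -19.5, -0.02],
    [0.1, 0.4, -19.5, -0.02]
  ],
  "claw": 0.4
}}

```text
time: 11.4
ee_pos: [0.4278, 0.1058, 0.0065]
tcp_rot: [179.7, 6.7, -98.0]
wrist_force: [-1.6, -0.2, 0.4]
opening: 0.0512
grasp_force: 0.0
```

{"fn": "servo_tool", "kwargs": {
  "moves": [
    [0, 0, -0.2, 0],
    [0, 0, -0.3, 0],
    [0, 0, -0.3, 0],
    [0, 0, -0.3, 0],
    [0, 0, -0.3, 0],
    [0, 0, -0.3, 0],
    [0, 0, -0.3, 0],
    [0, 0, -0.3, 0]
  ],
  "claw": 1,
  "force": 80
}}

```text
time: 12.07
ee_pos: [0.4287, 0.1059, 0.005]
tcp_rot: [179.9, 6.8, -98.0]
wrist_force: [-0.5, -1.3, 6.1]
opening: 0.0179
grasp_force: 79.4
```

{"fn": "servo_tool", "kwargs": {
  "moves": [
    [0, 0, 1, 0],
    [0, 0, 3, 0],
    [0, 0, 6, 0],
    [0, -1, 9, 0],
    [0, -3, 12, 0],
    [0, -5.5, 15, 0],
    [0, -8.5, 17, -0.12],
    [0, -12, 19, -0.24],
    [0, -15.5, 21, -0.36],
    [0, -19, 23, -0.48],
    [0, -22.5, 25, -0.6],
    [0, -26, 27, -0.72],
    [0, -29, 28.5, -0.84],
    [0, -32, 29.5, -0.96],
    [0, -34.5, 29.5, -1.08],
    [-0.5, -36.5, 29.5, -1.2],
    [-0.5, -38, 29.5, -1.32],
    [-0.5, -38.5, 29.5, -1.43],
    [-0.5, -38.5, 29.5, -1.43],
    [-0.5, -38.5, 29.5, -1.43]
  ]
}}

```text
time: 13.73
ee_pos: [0.4226, -0.2789, 0.2991]
tcp_rot: [179.8, 6.8, -179.8]
wrist_force: [-0.1, 0.8, -1.3]
opening: 0.0182
grasp_force: 78.5
```

Run:
```python
from h import *
np.set_printoptions(precision=4,suppress=True)
o=get_obs();print(o['time'],o['ee_pos'],o['tcp_rot'],o['q'],o['opening'],o['wrist_force'])
im=camera("wrist");t=camera("top");s=camera("side")
cv2.imwrite("pics/w3.png",im[:,:,::-1]);cv2.imwrite("pics/t3.png",t[:,:,::-1]);cv2.imwrite("pics/s3.png",s[:,:,::-1]);np.save("w3o.npy",o,allow_pickle=True)
cv2.imwrite("pics/v3.png",cv2.resize(im[:,:,::-1],(800,600),interpolation=2))
```

```text
13.7333 [ 0.4226 -0.2789  0.2991] [ 179.7511    6.7522 -179.7924] [-35.7692  -4.4662   7.9725  97.1117   4.1624 -35.7977] 0.018216142552773387 [-0.1053  0.7631 -1.3409]
```

View pics/v3.png

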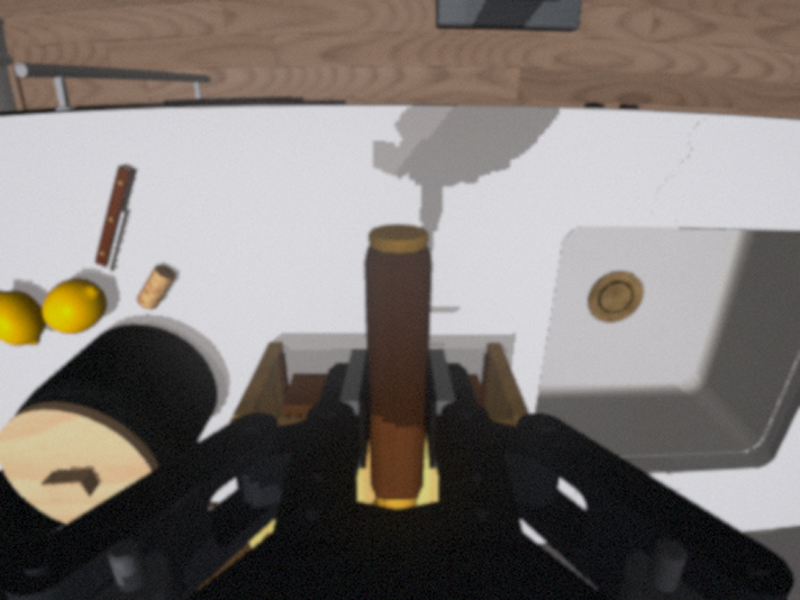

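The wrist picture shows the hook handle held straight (rear end at (398,238)), the riser's wall fronts at (278,345) and (492,345), the tray behind the fingers; the eye is hidden, so I shift sideways.

{"fn": "servo_tool", "kwargs": {
  "moves": [
    [0.8, 2.5, 0, 0],
    [1.6, 5, 0, 0],
    [2.4, 7.5, 0, 0],
    [3, 9, 0, 0],
    [3, 9, 0, 0],
    [3, 9, 0, 0]
  ]
}}

```text
time: 14.38
ee_pos: [0.453, -0.1881, 0.2991]
tcp_rot: [179.8, 6.8, -179.7]
wrist_force: [0.1, 0.3, -1.4]
opening: 0.0181
grasp_force: 78.7
```

Run:
```python
from h import *
np.set_printoptions(precision=4,suppress=True)
o=get_obs();print(o['time'],o['ee_pos'],o['tcp_rot'])
im=camera("wrist");t=camera("top");s=camera("side")
cv2.imwrite("pics/w4.png",im[:,:,::-1]);cv2.imwrite("pics/t4.png",t[:,:,::-1]);cv2.imwrite("pics/s4.png",s[:,:,::-1]);np.save("w4o.npy",o,allow_pickle=True)
t2=cv2.imread("pics/t2.png")[:,:,::-1]
v=np.zeros((600,800,3),np.uint8)
v[:300]=cv2.resize(im[180:300,100:420],(800,300),interpolation=2)   # 2.5x
v[300:,:400]=cv2.resize(s[70:190,210:370],(400,300),interpolation=2)
v[300:,400:]=cv2.resize(t2[130:190,285:365],(400,300),interpolation=2) # 5x
cv2.imwrite("pics/v4.png",v[:,:,::-1])
p=pose("wrist",np.load("w3o.npy",allow_pickle=True).item())
s=.64
print("walls",plane(p,np.array([(270,345),(283,345),(486,345),(500,345)])*s,0))
print("handle rear",plane(p,np.array([(398,238)])*s,.306))
print("top eye",plane(pose("top"),[(324.4,176)],.042))
```

```text
14.3833 [ 0.453  -0.1881  0.2991] [ 179.7766    6.7685 -179.7383]
walls [[ 0.5917 -0.4195  0.    ]
 [ 0.5915 -0.4048  0.    ]
 [ 0.591  -0.1771  0.    ]
 [ 0.591  -0.1613  0.    ]]
handle rear [[ 0.3711 -0.279   0.306 ]]
top eye [[ 0.6083 -0.2884  0.042 ]]
```

View pics/v4.png

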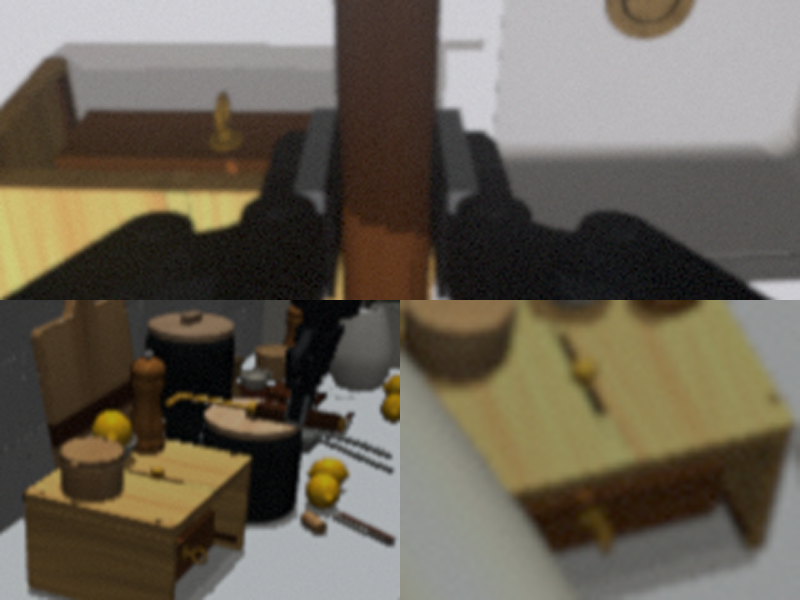

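Wrist crop (2.5x): brass eye edge-on, ring from (222,97) to about (224,130), base plate at (226,142); tray front straight. Side crop: eye at (190,553), held hook's arm end at about (172,400), level.

Run:
```python
from h import *
np.set_printoptions(precision=4,suppress=True)
o=np.load("w4o.npy",allow_pickle=True).item();W=pose("wrist",o);S=pose("side");T=pose("top")
w=cv2.imread("pics/w4.png");s=cv2.imread("pics/s4.png")
def mask(im,x0,x1,y0,y1,vmin=90,smin=110):
    h=cv2.cvtColor(im,cv2.COLOR_BGR2HSV)[y0:y1,x0:x1]
    m=(h[...,2]>vmin)&(h[...,1]>smin)&(h[...,0]>14)&(h[...,0]<32)
    q=np.argwhere(m)[:,::-1]+[x0,y0]; return q
e=mask(w,178,202,212,246,vmin=110); print("wrist eye",e.min(0),e.max(0))
for r in range(212,246):
    k=e[e[:,1]==r]
    if len(k):print(r,k[:,0].min(),k[:,0].max(),end='; ')
e2=mask(s,274,298,160,182,vmin=90); print("\nside eye",e2.min(0),e2.max(0),e2.mean(0))
h=mask(s,270,316,100,122,vmin=110,smin=90); print("side hook",h.min(0),h.max(0))
for c in range(272,300,2):
    k=h[h[:,0]==c]
    if len(k):print(c,k[:,1].min(),k[:,1].max(),end='; ')
E0=tri([ray(W,[(188.8,226.8)]),ray(S,[(286,171.2)]),ray(T,[(325,175)])])
print("\neye tri",E0, proj(W,E0),proj(S,E0),proj(T,E0))
a=o['ee_pos']+[.1435,0,.007]
for n,d in(("corner",0),("mid",.016),("tip",.031)):print(n,proj(S,a+[0,d,0]))
E0=np.array([.608,-.289,.042])
for n,d in(("c",[0,0,0]),("near",[-.013,0,0]),("far",[.013,0,0]),("top",[0,0,.013])):print(n,proj(W,E0+d),proj(S,E0+d),proj(T,E0+d))
v=np.hstack([cv2.resize(s[90:130,262:316],(594,440),interpolation=2),cv2.resize(s[150:190,266:286+20],(0,0),fx=5,fy=11,interpolation=2)]);cv2.imwrite("pics/v5.png",v)
```

```text
wrist eye [186 221] [190 234]
221 187 187; 222 187 190; 223 187 190; 224 187 190; 225 186 190; 226 187 188; 227 187 188; 228 187 188; 234 189 189; 
side eye [274 160] [279 160] [276.5 160. ]
side hook [278 108] [315 121]
278 110 110; 282 108 108; 284 108 108; 290 109 109; 292 109 109; 294 113 118; 296 110 119; 298 110 120; 
eye tri [ 0.6136 -0.2924  0.0389] [[188.3108 228.7492]] [[286.611  171.6136]] [[324.7751 175.2254]]
corner [[281.6466 106.9108]]
mid [[279.3155 108.509 ]]
tip [[277.0859 110.0376]]
c [[189.7433 226.8475]] [[287.705  171.6071]] [[324.5689 176.0192]]
near [[189.009  219.8171]] [[291.142  172.4653]] [[325.9144 178.6116]]
far [[190.4657 233.7074]] [[284.2934 170.7553]] [[323.2346 173.4486]]
top [[188.0847 231.3302]] [[287.8948 168.2758]] [[324.9321 173.7754]]
```

View pics/v5.png

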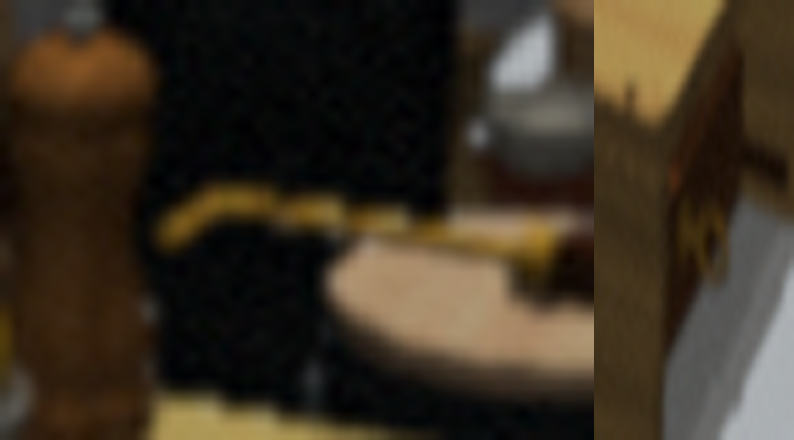

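The crop shows the hook's arm tip at (277.3,111.5) and corner (281.5,108.2) in side pixels, within about a pixel of prediction; the eye ring at (288,171.8) matches x≈0.607, y≈-0.289.

{"fn": "servo_tool", "kwargs": {
  "moves": [
    [-2, -2, 0, 0],
    [-4, -4.5, -1, 0],
    [-6, -7.5, -3, 0],
    [-7, -10.5, -6, 0],
    [-7, -13, -9, 0],
    [-7, -15, -12, 0],
    [-7, -15.1, -15, 0],
    [-7, -15.1, -18, 0],
    [-7, -15.1, -21, 0],
    [-7, -15.1, -24, 0],
    [-7, -15.1, -25.5, 0],
    [-7, -15.1, -26.1, 0],
    [-5, -15.1, -26.1, 0],
    [-3, -15.1, -26.1, 0],
    [-1, -15.1, -26.1, 0],
    [0.5, -15.1, -26.1, 0],
    [1, -15.1, -26.1, 0],
    [1, -15.1, -26.1, 0],
    [1, -15.1, -26.1, 0]
  ]
}}

```text
time: 16.12
ee_pos: [0.4624, -0.3404, 0.0381]
tcp_rot: [179.8, 6.7, -180.0]
wrist_force: [-0.2, 0.4, -1.6]
opening: 0.0181
grasp_force: 78.8
```

Run:
```python
from h import *
np.set_printoptions(precision=4,suppress=True)
o=get_obs();print(o['time'],o['ee_pos'],o['tcp_rot'],o['wrist_force'])
w=camera("wrist");s=camera("side");t=camera("top")
for n,i in(("w5",w),("s5",s),("t5",t)):cv2.imwrite(f"pics/{n}.png",i[:,:,::-1])
v=np.zeros((600,800,3),np.uint8)
v[:,:400]=cv2.resize(s[145:205,270:310],(400,600),interpolation=2) #10x
v[:300,400:]=cv2.resize(w,(400,300))
v[300:,400:]=cv2.resize(t[130:190,285:365],(400,300),interpolation=2)
cv2.imwrite("pics/v6.png",v[:,:,::-1])
S=pose("side");a=o['ee_pos']+[.1435,0,.005]
for d in(0,.016,.031):print(proj(S,a+[0,d,0]), proj(S,a+[0,d+.034,0]))
```

```text
16.1167 [ 0.4624 -0.3404  0.0381] [ 179.7663    6.7444 -179.9738] [-0.1937  0.3563 -1.5639]
[[294.1892 165.5316]] [[290.3101 169.412 ]]
[[292.3811 167.3403]] [[288.4355 171.2872]]
[[290.6581 169.0639]] [[286.6485 173.0748]]
```

View pics/v6.png

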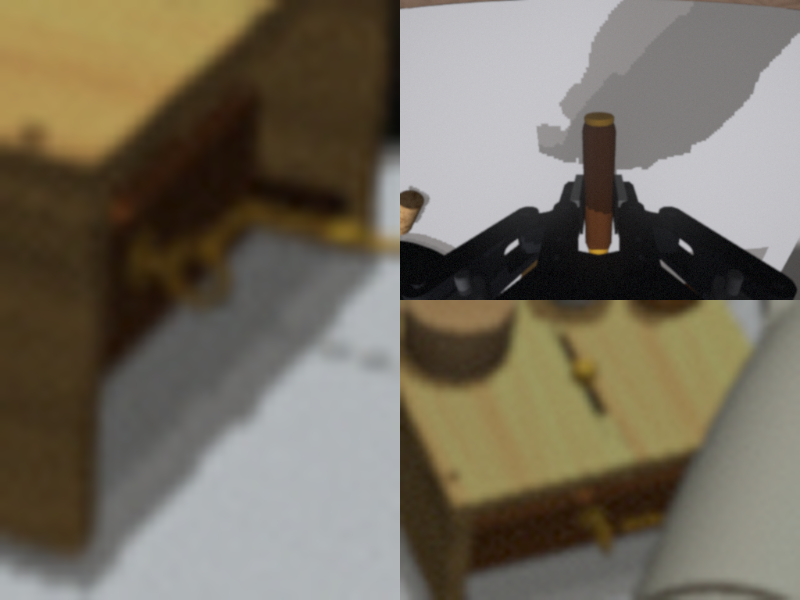

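Side crop (10x): eye ring around (198,272), base at (140,268), hook tip just behind it at about (207,245). I'll check the ring position numerically before entering.

Run:
```python
from h import *
for n in("s4","s5"):
    a=cv2.imread(f"pics/{n}.png").astype(int);g=a[...,1]
    print(n,"G channel cols 280..296 rows 163..178")
    for r in range(163,179):print(r,*["%4d"%v for v in g[r,280:297]])
a=cv2.imread("pics/w4.png").astype(int)
print("w4 cols 180..196, R-B")
for r in range(214,244):print(r,*["%4d"%v for v in (a[r,181:197,2]-a[r,181:197,0])])
```

```text
s4 G channel cols 280..296 rows 163..178
163   43   37   31   25   26   24   22   16   16   18   15   13   16   18   20   18   18
164   39   32   28   24   26   21   17   19   17   19   17   18   14   17   17   16   14
165   43   38   33   28   24   19   17   15   14   17   17   15   19   22   20   26   31
166   39   41   36   28   17   16   15   16   16   15   20   18   18   18   22   37   45
167   32   34   25   19   21   19   17   15   21   18   19   16   21   21   29   44   56
168   35   22   19   27   32   24   21   23   26   29   28   20   20   25   43   65   72
169   29   17   20   35   36   30   25   34   35   37   38   35   30   43   68   80   85
170   27   21   24   39   45   41   39   44   38   35   46   48   45   64   80   87   89
171   31   18   26   38   45   46   46   45   28   19   35   47   58   79   86   87   88
172   31   22   24   35   36   35   41   43   26   23   37   51   62   77   86   84   87
173   34   24   22   29   27   18   32   46   38   36   54   58   61   79   87   88   85
174   32   21   18   22   22   19   24   42   50   51   58   56   62   79   86  
[... 3671 characters left out ...]
 58   47   47   44   43   40
236   29   30   36   42   51   47   49   52   61   56   51   46   46   46   48   38
237   30   32   39   45   51   47   50   53   56   52   51   49   52   51   45   40
238   26   30   37   46   48   50   54   58   55   56   53   52   54   48   41   32
239   29   26   32   37   50   52   58   58   60   59   52   45   42   34   35   25
240   29   30   33   33   34   40   44   43   48   42   41   34   37   30   24   26
241   31   29   27   27   29   34   34   35   28   30   26   28   25   33   28   24
242   30   31   32   31   33   30   37   32   30   34   29   30   29   32   31   28
243   39   44   41   36   38   36   37   37   42   40   44   40   42   35   36   34
```

{"fn": "servo_tool", "kwargs": {
  "moves": [
    [-0.15, 0, 0, 0],
    [-0.15, 0.5, 0, 0],
    [-0.15, 1, 0, 0],
    [-0.15, 1.5, 0, 0],
    [-0.15, 1.8, 0, 0],
    [-0.15, 2.1, 0, 0],
    [-0.15, 2.4, 0, 0]
  ]
}}

```text
time: 16.85
ee_pos: [0.4614, -0.3157, 0.0379]
tcp_rot: [179.8, 6.8, -180.0]
wrist_force: [-0.5, -0.4, -2.4]
opening: 0.0181
grasp_force: 78.8
```

{"fn": "servo_tool", "kwargs": {
  "moves": [
    [0, 0.3, 0, 0],
    [0, 0.6, 0, 0],
    [0, 0.9, 0, 0],
    [0, 1, 0, 0],
    [0, 1, 0, 0]
  ]
}}

```text
time: 17.27
ee_pos: [0.4614, -0.3059, 0.0378]
tcp_rot: [179.8, 6.8, -180.0]
wrist_force: [-0.2, -0.2, -1.5]
opening: 0.0176
grasp_force: 78.8
```

Run:
```python
from h import *
o=get_obs();print(o['time'],o['ee_pos'],o['wrist_force'],o['torque'])
s=camera("side");cv2.imwrite("pics/s6.png",s[:,:,::-1])
cv2.imwrite("pics/v7.png",cv2.resize(s[155:185,270:310],(800,600),interpolation=2)[:,:,::-1])
S=pose("side");a=o['ee_pos']+[.1435,0,.005]
for d in(0,.016,.031):print(proj(S,a+[0,d,0]))
```

```text
17.2667 [ 0.46136932 -0.30592275  0.03784826] [-0.1778341  -0.16678139 -1.48388803] [ 0.02845594  0.14914496 -0.01820402]
[[290.52563629 169.60956926]]
[[288.65200111 171.48738806]]
[[286.86588414 173.2774855 ]]
```

View pics/v7.png

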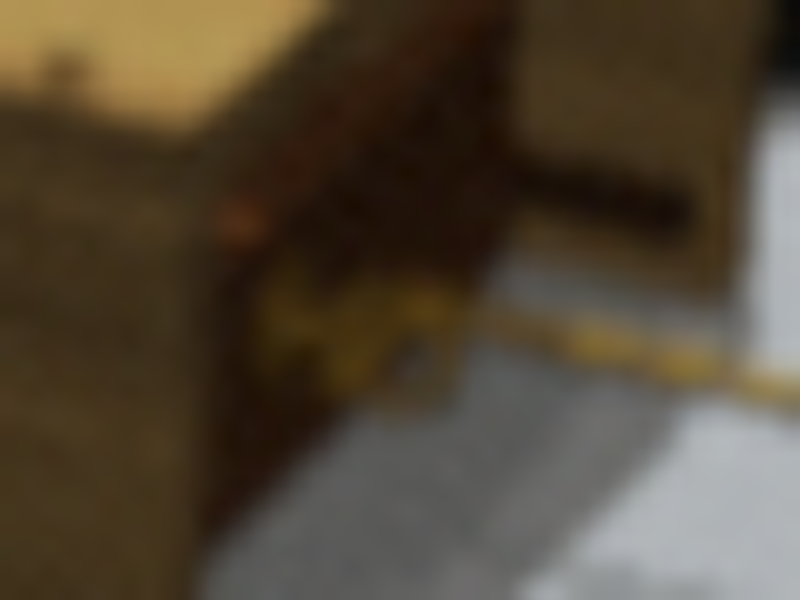

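The picture shows the arm passed through the eye ring (about (415,345)) with no contact force. Pulling gently.

{"fn": "servo_tool", "kwargs": {
  "moves": [
    [-0.1, 0, 0, 0],
    [-0.25, 0, 0, 0],
    [-0.4, 0, 0, 0],
    [-0.55, 0, 0, 0],
    [-0.7, 0, 0, 0],
    [-0.9, 0, 0, 0],
    [-1.1, 0, 0, 0],
    [-1.3, 0, 0, 0],
    [-1.5, 0, 0, 0],
    [-1.7, 0, 0, 0],
    [-1.9, 0, 0, 0],
    [-2.1, 0, 0, 0]
  ]
}}

```text
time: 18.32
ee_pos: [0.4403, -0.3062, 0.0379]
tcp_rot: [179.8, 6.8, -180.0]
wrist_force: [3.4, -0.1, -1.7]
opening: 0.0181
grasp_force: 78.7
```

{"fn": "servo_tool", "kwargs": {
  "moves": [
    [-0.25, 0, 0, 0],
    [-0.5, 0, 0, 0],
    [-0.75, 0, 0, 0],
    [-1, 0, 0, 0],
    [-1.25, 0, 0, 0],
    [-1.5, 0, 0, 0],
    [-1.75, 0, 0, 0],
    [-2, 0, 0, 0]
  ]
}}

```text
time: 18.98
ee_pos: [0.4201, -0.3062, 0.0379]
tcp_rot: [179.8, 6.8, -180.0]
wrist_force: [4.9, -0.4, -1.6]
opening: 0.0184
grasp_force: 78.7
```

Run:
```python
from h import *
s=camera("side");w=camera("wrist");cv2.imwrite("pics/s7.png",s[:,:,::-1])
o=get_obs();print(o['time'],o['ee_pos'],o['wrist_force'])
a=cv2.imread("pics/s6.png");b=cv2.imread("pics/s7.png")
for i in(a,b):
    h=cv2.cvtColor(i,cv2.COLOR_BGR2HSV)[150:215,270:330];m=(h[...,1]>110)&(h[...,2]>60)&(h[...,2]<140);print(m.sum())
v=np.hstack([cv2.resize(b[120:220,250:350],(600,600),interpolation=2)]);cv2.imwrite("pics/v8.png",v)
```

```text
19.0833 [ 0.41981599 -0.30616919  0.03779095] [ 1.74851936 -0.35536099 -1.8214974 ]
571
553
```

Run:
```python
from h import *
T=pose("top")
print(plane(T,[(321.6,144)],.158),plane(T,[(321.6,144)],.15),plane(T,[(285+205/5,130+113/5),(285+160/5,130+35/5)],.146))
print(proj(T,[.680,-.29,.146]))
```

```text
[[ 0.66427403 -0.28782434  0.158     ]] [[ 0.67100178 -0.29139816  0.15      ]] [[ 0.63064632 -0.29228088  0.146     ]
 [ 0.71205878 -0.29039981  0.146     ]]
[[320.19357911 143.11376729]]
```

{"fn": "servo_tool", "kwargs": {
  "moves": [
    [-0.1, 0, 0, 0],
    [-0.3, 0, 0, 0],
    [-0.5, 0, 0, 0]
  ]
}}

```text
time: 19.33
ee_pos: [0.4153, -0.3062, 0.0379]
tcp_rot: [179.8, 6.8, -180.0]
wrist_force: [3.9, 0.2, -0.8]
opening: 0.018
grasp_force: 78.7
```

{"fn": "servo_tool", "kwargs": {
  "moves": [
    [-0.2, 0, 0, 0],
    [-0.4, 0, 0, 0],
    [-0.6, 0, 0, 0],
    [-0.8, 0, 0, 0],
    [-1, 0, 0, 0]
  ]
}}

```text
time: 19.75
ee_pos: [0.4051, -0.3062, 0.0379]
tcp_rot: [179.8, 6.8, -180.0]
wrist_force: [4.0, -0.5, -1.7]
opening: 0.018
grasp_force: 78.7
```

{"fn": "servo_tool", "kwargs": {
  "moves": [
    [-0.2, 0, 0, 0],
    [-0.4, 0, 0, 0],
    [-0.6, 0, 0, 0],
    [-0.8, 0, 0, 0]
  ]
}}

```text
time: 20.08
ee_pos: [0.3971, -0.3062, 0.0378]
tcp_rot: [179.8, 6.8, -180.0]
wrist_force: [4.4, 0.5, -1.9]
opening: 0.0179
grasp_force: 78.7
```

{"fn": "servo_tool", "kwargs": {
  "moves": [
    [-0.2, 0, 0, 0],
    [-0.4, 0, 0, 0]
  ]
}}

```text
time: 20.25
ee_pos: [0.3932, -0.3062, 0.0379]
tcp_rot: [179.8, 6.8, -180.0]
wrist_force: [3.2, 0.4, -1.2]
opening: 0.0178
grasp_force: 78.7
```

{"fn": "servo_tool", "kwargs": {
  "moves": [
    [-0.15, 0, 0, 0],
    [-0.3, 0, 0, 0]
  ]
}}

```text
time: 20.42
ee_pos: [0.3902, -0.3062, 0.0379]
tcp_rot: [179.8, 6.8, -180.0]
wrist_force: [3.4, 0.4, -0.8]
opening: 0.0178
grasp_force: 78.7
```

{"fn": "servo_tool", "kwargs": {
  "moves": [
    [-0.15, 0, 0, 0],
    [-0.3, 0, 0, 0]
  ]
}}

```text
time: 20.58
ee_pos: [0.3872, -0.3062, 0.0378]
tcp_rot: [179.8, 6.8, -180.0]
wrist_force: [4.2, 0.3, -1.3]
opening: 0.0183
grasp_force: 78.7
```

{"fn": "servo_tool", "kwargs": {
  "moves": [
    [-0.15, 0, 0, 0],
    [-0.3, 0, 0, 0]
  ]
}}

```text
time: 20.75
ee_pos: [0.3842, -0.3062, 0.0379]
tcp_rot: [179.8, 6.8, -180.0]
wrist_force: [3.7, -0.7, -1.6]
opening: 0.0177
grasp_force: 78.7
```

{"fn": "servo_tool", "kwargs": {
  "moves": [
    [-0.15, 0, 0, 0],
    [-0.3, 0, 0, 0]
  ]
}}

```text
time: 20.92
ee_pos: [0.3812, -0.3062, 0.0378]
tcp_rot: [179.8, 6.8, -180.0]
wrist_force: [4.3, 0.8, -1.8]
opening: 0.0178
grasp_force: 78.7
```

{"fn": "servo_tool", "kwargs": {
  "moves": [
    [-0.15, 0, 0, 0],
    [-0.3, 0, 0, 0]
  ]
}}

```text
time: 21.08
ee_pos: [0.3782, -0.3062, 0.0378]
tcp_rot: [179.8, 6.8, -180.0]
wrist_force: [3.9, -0.1, -2.0]
opening: 0.0177
grasp_force: 78.7
```

{"fn": "servo_tool", "kwargs": {
  "moves": [
    [-0.15, 0, 0, 0],
    [-0.3, 0, 0, 0]
  ]
}}

```text
time: 21.25
ee_pos: [0.3757, -0.3062, 0.038]
tcp_rot: [179.8, 6.8, -180.0]
wrist_force: [8.5, 0.3, -2.3]
opening: 0.0181
grasp_force: 78.6
```

{"fn": "servo_tool", "kwargs": {
  "moves": [
    [-0.05, 0, 0, 0],
    [-0.05, 0, 0, 0]
  ]
}}

```text
time: 21.42
ee_pos: [0.3754, -0.3063, 0.0381]
tcp_rot: [179.8, 6.8, -180.0]
wrist_force: [7.7, 0.3, -2.8]
opening: 0.0184
grasp_force: 78.6
```

{"fn": "servo_tool", "kwargs": {
  "moves": [
    [-0.1, 0, 0, 0],
    [-0.1, 0, 0, 0]
  ]
}}

```text
time: 21.58
ee_pos: [0.3746, -0.3063, 0.0382]
tcp_rot: [179.8, 6.9, -180.0]
wrist_force: [8.3, -0.3, -2.2]
opening: 0.0177
grasp_force: 78.6
```

{"fn": "servo_tool", "kwargs": {
  "moves": [
    [-0.1, 0, 0, 0],
    [-0.15, 0, 0, 0],
    [-0.15, 0, 0, 0]
  ]
}}

```text
time: 21.83
ee_pos: [0.3736, -0.3064, 0.0385]
tcp_rot: [179.8, 6.9, -179.9]
wrist_force: [10.0, 0.5, -1.6]
opening: 0.018
grasp_force: 78.6
```

{"fn": "servo_tool", "kwargs": {
  "moves": [
    [0, 0, 0, 0],
    [0.15, 0, 0, 0],
    [0.3, 0, 0, 0],
    [0.45, 0, 0, 0],
    [0.6, 0, 0, 0],
    [0.65, 0, 0, 0],
    [0.65, 0, 0, 0]
  ]
}}

```text
time: 22.42
ee_pos: [0.3785, -0.306, 0.0376]
tcp_rot: [179.7, 6.7, -180.0]
wrist_force: [0.3, -0.8, -1.7]
opening: 0.018
grasp_force: 78.8
```

Run:
```python
from h import *
np.set_printoptions(precision=4,suppress=True)
o=get_obs();print(o['time'],o['ee_pos'],o['tcp_rot'],o['wrist_force'],o['torque'])
s=camera("side");w=camera("wrist");t=camera("top")
for n,i in(("w8",w),("s8",s),("t8",t)):cv2.imwrite(f"pics/{n}.png",i[:,:,::-1])
S=pose("side");a=o['ee_pos']+[.1435,0,.005]
for d in(0,.016,.031):print(proj(S,a+[0,d,0]))
g=s[...,1]
q=proj(S,a+[0,.016,0])[0].round().astype(int);print(q)
for r in range(q[1]-8,q[1]+8):print(r,*["%4d"%v for v in g[r,q[0]-9:q[0]+10]])
v=np.zeros((600,800,3),np.uint8)
v[:,:400]=cv2.resize(s[130:220,270:330],(400,600),interpolation=2)
v[:300,400:]=cv2.resize(s[q[1]-12:q[1]+12,q[0]-16:q[0]+16],(400,300),interpolation=2)
v[300:,400:]=cv2.resize(t[130:220,270:390],(400,300),interpolation=2)
cv2.imwrite("pics/v8.png",v[:,:,::-1])
```

```text
22.4167 [ 0.3785 -0.306   0.0376] [ 179.7444    6.7031 -179.9761] [ 0.3047 -0.8112 -1.7149] [-0.005   0.1662 -0.0441]
[[312.7755 175.161 ]]
[[311.0532 177.1331]]
[[309.4106 179.0138]]
[311 177]
169   51   60   60   48   29   20   16   16   19   21   16   28   91  170  185  182  183  184  182
170   60   61   48   30   23   18   18   18   17   21   19   29   92  169  185  183  183  182  184
171   60   51   32   20   17   18   17   16   17   18   18   32   94  169  186  183  184  182  183
172   50   32   24   20   20   20   21   26   29   22   18   46  116  175  184  183  184  182  182
173   30   23   35   30   21   22   37   45   48   39   32   73  142  179  184  183  182  183  183
174   23   33   53   52   44   41   51   60   66   70   64   91  147  173  181  182  183  185  183
175   22   34   60   82   84   60   45   46   58   80   85   97  121  149  168  170  172  175  181
176   24   45   56   87   95   63   36   30   46   63   77   94  111  124  133  135  142  153  165
177   25   36   41   47   53   49   37   50   78   70   59   91  130  137  133  122  122  125  136
178   24   31   32   23   25   42   54   84  103   81   62   99  164  176  170  157  152  140  135
179   21   21   24   22   22   36   65   91   91   68   81  125  175  186  183  181  179  175  173
180   22   21   21   19   25   47   74   86   86   93  126  156  181  183  185  184  185  186  182
181   19   20   20   27   49   77  111  132  138  147  169  179  183  184  183  183  184  182  184
182   20   20   24   46   79  115  147  172  177  179  183  186  184  183  183  184  183  182  184
183   20   24   41   73  108  149  174  183  184  184  183  183  183  182  183  182  183  184  182
184   20   39   69   99  128  170  185  184  184  184  182  184  182  183  185  182  182  184  183
```

View pics/v8.png

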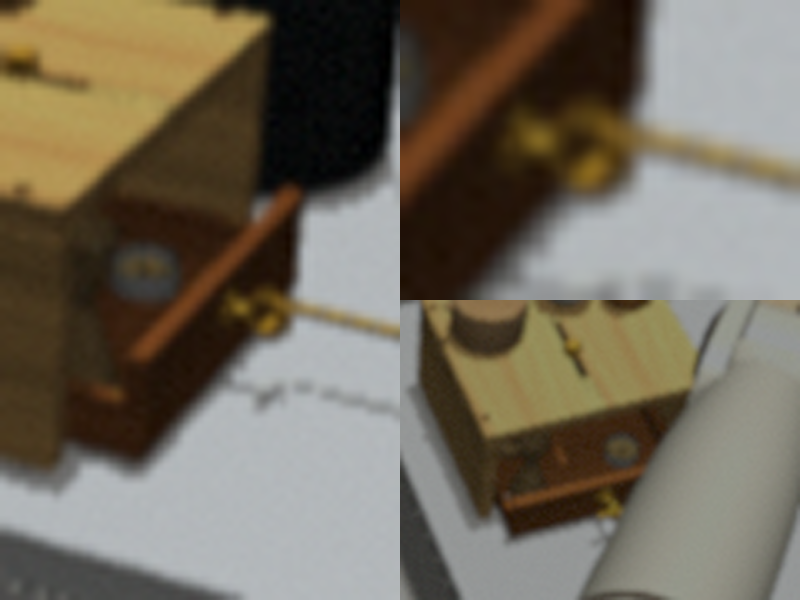

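Picture: the tray is out about 80 mm with tea light and jigger in place; the hook's ball shows in the eye at about (598,178) of the upper-right crop, centred and free of force. Withdrawing to the right.

{"fn": "servo_tool", "kwargs": {
  "moves": [
    [0, -0.3, 0, 0],
    [0, -0.6, 0, 0],
    [0, -0.9, 0, 0],
    [0, -1.2, 0, 0],
    [0, -1.4, 0, 0]
  ]
}}

```text
time: 22.98
ee_pos: [0.3788, -0.3207, 0.0378]
tcp_rot: [179.8, 6.8, -180.0]
wrist_force: [0.5, -0.5, -1.2]
opening: 0.0177
grasp_force: 78.8
```

{"fn": "servo_tool", "kwargs": {
  "moves": [
    [0, -0.3, 0, 0],
    [0, -0.6, 0, 0],
    [0, -0.9, 0, 0]
  ]
}}

```text
time: 23.23
ee_pos: [0.3788, -0.3295, 0.0378]
tcp_rot: [179.8, 6.8, -180.0]
wrist_force: [-0.4, 0.2, -1.5]
opening: 0.0179
grasp_force: 78.8
```

{"fn": "servo_tool", "kwargs": {
  "moves": [
    [0, -0.5, 0, 0],
    [0, -1, 0, 0],
    [0, -1.5, 0, 0],
    [0, -2, 0, 0],
    [0, -2.5, 0, 0],
    [-1, -2.5, 0, 0],
    [-3, -2.5, 0, 0],
    [-5, -2.5, 0.5, 0],
    [-6, -2.5, 2, 0],
    [-6, -2.5, 5, 0],
    [-6, -2.5, 8, 0],
    [-6, -2, 11, 0],
    [-6, 0, 12, 0],
    [-5.5, 3, 12, 0],
    [-5, 6, 12, 0.1],
    [-4, 9.5, 12, 0.2],
    [-3, 13, 12, 0.3],
    [-2, 16.5, 12, 0.42],
    [-1, 20, 12, 0.54],
    [0, 23, 12, 0.66]
  ]
}}

```text
time: 24.9
ee_pos: [0.3784, -0.0974, 0.1581]
tcp_rot: [179.8, 6.8, -141.8]
wrist_force: [1.3, -0.9, -1.2]
opening: 0.0184
grasp_force: 78.9
```

{"fn": "servo_tool", "kwargs": {
  "moves": [
    [0.6, 3, 0, 0.12],
    [1.2, 6, 0, 0.24],
    [1.8, 9, 0, 0.36],
    [2.4, 12, 0, 0.48],
    [3, 15, 0, 0.6],
    [4, 17.5, 0, 0.7],
    [5, 19.5, -1, 0.77],
    [5, 20.5, -3, 0.77],
    [5, 20.5, -6, 0.77],
    [5, 20.5, -9, 0.77],
    [5, 20.5, -11, 0.77],
    [5, 20.5, -12, 0.77],
    [5, 20.5, -12, 0.77],
    [5, 20.5, -12, 0.77]
  ]
}}

```text
time: 26.07
ee_pos: [0.4289, 0.1056, 0.0385]
tcp_rot: [179.8, 6.8, -98.1]
wrist_force: [0.1, 0.3, -0.6]
opening: 0.0179
grasp_force: 78.8
```

{"fn": "servo_tool", "kwargs": {
  "moves": [
    [0, 0, -0.8, 0],
    [0, 0, -1.6, 0],
    [0, 0, -2.3, 0],
    [0, 0, -2.8, 0],
    [0, 0, -3.1, 0],
    [0, 0, -3.2, 0],
    [0, 0, -3.2, 0]
  ]
}}

```text
time: 26.65
ee_pos: [0.4287, 0.1058, 0.0056]
tcp_rot: [179.7, 6.8, -98.0]
wrist_force: [-0.2, 0.9, -2.3]
opening: 0.0177
grasp_force: 78.8
```

{"fn": "servo_tool", "kwargs": {
  "moves": [
    [0, 0, -0.05, 0],
    [0, 0, -0.1, 0],
    [0, 0, -0.1, 0]
  ]
}}

```text
time: 26.9
ee_pos: [0.4291, 0.1059, 0.0051]
tcp_rot: [179.8, 6.8, -98.0]
wrist_force: [-0.1, -0.1, -0.8]
opening: 0.0178
grasp_force: 78.8
```

{"fn": "servo_tool", "kwargs": {
  "moves": [
    [0, 0, 0, 0],
    [0, 0, 0, 0],
    [0, 0, 0, 0],
    [0, 0, 0, 0],
    [0, 0, 0, 0],
    [0, 0, 0, 0]
  ],
  "claw": 0.45,
  "force": 20
}}

```text
time: 27.4
ee_pos: [0.4289, 0.1058, 0.0049]
tcp_rot: [179.8, 6.8, -98.0]
wrist_force: [0.2, 0.3, 0.2]
opening: 0.0469
grasp_force: 0.0
```

{"fn": "servo_tool", "kwargs": {
  "moves": [
    [0, 0, 0.5, 0],
    [0, 0, 1.5, 0],
    [0, 0, 3, 0],
    [0, 0, 6, 0],
    [0, 0, 9, 0],
    [0, 0, 12, 0],
    [0, 0, 15, 0],
    [0, 0, 18, 0],
    [0, 0, 20, 0],
    [0, 0, 20, 0]
  ]
}}

```text
time: 28.23
ee_pos: [0.4302, 0.1061, 0.2104]
tcp_rot: [-179.8, 6.9, -98.0]
wrist_force: [0.1, 0.7, -0.2]
opening: 0.0468
grasp_force: 0.0
```

Run:
```python
from h import *
np.set_printoptions(precision=4,suppress=True)
o=get_obs();print(o['time'],o['ee_pos'],o['wrist_force'],o['opening'])
s=camera("side");w=camera("wrist");t=camera("top")
for n,i in(("w9",w),("s9",s),("t9",t)):cv2.imwrite(f"pics/{n}.png",i[:,:,::-1])
v=np.zeros((600,800,3),np.uint8)
v[:300,:400]=cv2.resize(w,(400,300))
v[300:,:400]=cv2.resize(s[110:230,190:350],(400,300),interpolation=2)
v[:300,400:]=cv2.resize(t[120:210,270:390],(400,300),interpolation=2)
v[300:,400:]=cv2.resize(s[200:350,150:350],(400,300),interpolation=2)
cv2.imwrite("pics/v9.png",v[:,:,::-1])
# tray motion check: same side patch before unhooking (s8) and now
a=cv2.cvtColor(cv2.imread("pics/s8.png"),6)[150:215,270:300];b=cv2.cvtColor(cv2.imread("pics/s9.png"),6)[150:215,270:300]
print(cv2.phaseCorrelate(a.astype(np.float32),b.astype(np.float32)), cv2.absdiff(a,b).mean())
p=pose("wrist",o)
print(proj(p,[[.428,.106,.02]]))
```

```text
28.2333 [0.4302 0.1061 0.2104] [ 0.1108  0.6704 -0.2321] 0.04683960916713417
((-0.4661758345045772, -0.15054355588122093), 0.6722669770320256) 22.201538461538462
[[256.8008 143.7953]]
```

View pics/v9.png

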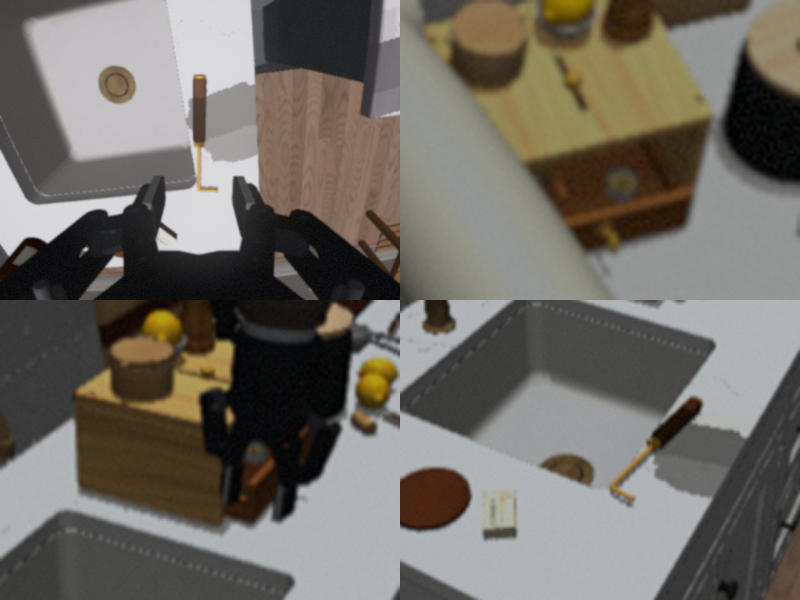

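Hook lies flat before the sink (wrist crop (200,75)–(215,190)), the tray is still out with the light and stopper standing, matches untouched. A quick numeric check that the tray did not move on unhooking.

Run:
```python
from h import *
a=cv2.imread("pics/t8.png");b=cv2.imread("pics/t9.png")
t=a[168:204,318:339]
r=cv2.matchTemplate(b[158:214,308:349],t,5);print(cv2.minMaxLoc(r))
print(np.round(r[8:13,8:13],3))
```

```text
(-0.2567872703075409, 0.8679137229919434, (15, 0), (20, 8))
[[0.676 0.714 0.744 0.769 0.793]
 [0.711 0.756 0.791 0.815 0.833]
 [0.723 0.768 0.804 0.825 0.837]
 [0.708 0.747 0.779 0.799 0.806]
 [0.674 0.704 0.73  0.748 0.756]]
```

```bash
python3 -c "
from workcell import *
print(job_done())"
```

```text
the job is handed in; nothing more can be done
None
```

I drew the tray out until it bore on the rubber stop (about 10 N, roughly 6 N above plain dragging), unhooked, laid the hook flat before the sink and handed in at about 28 s; the tea light and jigger looked standing on the tray, the stopper was never clearly seen, and the tray settled back 1 to 2 mm at most.

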